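Make up the coax coupling of the finned load

ROBOT

A 6-joint arm with a two-finger parallel gripper is mounted at the origin on the work surface. World frame = base frame: x ahead of the robot, y to its left, z up, the work surface at z = 0. Lengths are in m, angles in rad, forces in N, time in s.
With the tool pointing down it reaches from about 0.2 to 0.875 m from the base axis. Payload 3.4 kg.
Tool frame: the origin (TCP) lies midway between the tips of the shut fingers; the grasp point (between the pads) lies 19 mm behind it; z points along the fingers, y is the line along which they close (so a half turn about z gives the same grasp; the last joint's range is limited). The gripper opens to 94 mm and grips with 3 to 60 N. Pads are 16 mm wide; open, the fingers measure 119 mm over their backs; the gripper's body (75 mm by 177 mm) begins 78 mm behind the grasp point.
Start: joints at [-1.254, 0.276, 1.505, -0, 1.361, -0.121], TCP at [0.244, -0.521, 0.205] pointing down, gripper open.
Joint ranges: [-2.89, 2.89], [-0.75, 2.08], [0.22, 2.7], [-1.18, 4.32], [0.11, 2.71], [-2.7, 2.7]. Speed limits (rad/s): [2.57, 2.57, 3.14, 3.14, 3.14, 3.14].

INTERFACE

Orientations are given as a 3x3 rotation matrix whose columns are the frame's x, y, z axes.
In Python, from cell import arm, effector, kin, viewer gives the robot as it stands. The module is installed in compiled form; this text tells all that it offers. Calls block until the motion is done:
- arm.goto(position, orientation): joint-space move of the TCP to a pose.
- arm.move_l(position, rot=None, vel=0.15, contact_N=None): straight line of the TCP; rot=None keeps the orientation; vel is the mean speed in m/s. With contact_N (N) it stops when the force on the tool has changed by that much, and returns True; else False.
- arm.set_joints(angles): joint-space move.
- effector.ungrasp() and effector.grab(force=None): open the fingers fully, or close them until they stop; force is the grip in N (None keeps the last).
- arm.sleep(seconds).
- kin.ik(position, orientation): joint angles nearest the present ones, or None.
- viewer.read_camera(name): name is "side" or "top"; returns the picture (400x640x3 uint8, red, green, blue); there is no depth.
- viewer.get_calibration(name): a dict with "vfov" (degrees; the focal length in pixels is half the picture's height over the tangent of half this angle, whatever the lens; pixels are square), "cx", "cy" (the principal point, pixels), "dist_coeffs" ([k1, k2, p1, p2, k3] as OpenCV has them; the pictures are not rectified), "pose" (4x4, takes a point from camera to world coordinates). Camera axes: x right, y down, z forward; pixel columns grow to the right and rows downward; lengths in m; the calibration is good to about 2 mm. A picture is of the moment at which its call begins. get_calibration takes no time and is no camera call.
A pose or a line that the arm cannot do raises arm.IKError and nothing moves.
- arm.finish_job(): hands the job in; it is judged then, once.
Readings, each from a call of its own:
- arm.current_t(): time.
- arm.current_joint_positions(): joint angles.
- arm.current_joint_velocities(): joint speeds.
- arm.current_joint_efforts(): joint torques, N m.
- arm.current_eef_pos(): TCP position.
- arm.current_tcp_rot(): TCP orientation.
- arm.current_force(): force on the tool from outside, world axes, zero at the start.
- arm.current_moment(): the same for the moment, N m.
- arm.current_grip_width(): finger opening in m.
- arm.current_finger_force(): force on a finger pad.
Only numpy, scipy, OpenCV 4.12 (cv2) and the standard library are available. Lean on these libraries where they do the work, as an engineer would, in place of code of your own. Each camera call takes 0.05 s, during which the arm holds its last target. There are 200 camera calls.

TASK

On the test board two couplings have been left loose. Tighten the one that carries the finned load: run its hex nut down clockwise (seen from above) with the fingers until it is finger-tight, then fit the open-ended wrench and pull it on clockwise until it comes up solid. Put the wrench back on its rest, leave the other coupling as it is, and do not shift the things lying around.

Things in the scene. Friction and masses are not known exactly. Their poses are not given: they have to be found in the camera images.
- board: Reddish-brown test board 160 x 380 x 20 mm fixed on the table, with low black carrying handles (42 mm above the table) at its +y and -y ends. Origin: centre of its underside; y along its length. It carries two upright couplings 170 mm apart.
- coupling_a: One of two alike upright bulkhead couplings on the board: a 50 mm square steel flange 8 mm thick, a 28 mm brass barrel, and a hex nut above. Origin: on the axis at the board's top, 20 mm above the table. Nut spans 50 to 84 mm above the table.
- coupling_b: The other coupling, same shape and frame as coupling_a.
- nut_a_mid (a point): Captive hex coupling nut of coupling_a, plain steel, 40 mm across the flats (46 mm across the corners), 34 mm tall, axis vertical. This point lies on its axis at mid-height, about 67 mm above the table; z up; it turns with the nut. The six flats face the point's own x axis and every 60 degrees from it.
- nut_b_mid (a point): Captive hex coupling nut of coupling_b, plain steel, 40 mm across the flats (46 mm across the corners), 34 mm tall, axis vertical. This point lies on its axis at mid-height, about 67 mm above the table; z up; it turns with the nut. The six flats face the point's own x axis and every 60 degrees from it.
- nut_a_flat (a point): Centre of one flat of nut a, 20 mm from its axis at mid-height; moves as the nut turns.
- nut_b_flat (a point): Centre of one flat of nut b, 20 mm from its axis at mid-height; moves as the nut turns.
- nut_a (a joint): Running turn of nut a on its thread, rad, growing clockwise seen from above (tightening). Starts loose; easy to turn (about 0.15 N m); it comes up finger-tight against a stop at 3.0.
- nut_b (a joint): The same for nut b.
- seat_a (a joint): Final tightening of coupling a, rad, growing clockwise: once the nut is finger-tight, it and its seat turn on together against about 1.2 N m (a wrench's work) until solid at 0.5. Starts at 0 to 0.1. The nut's total turn is joint nut + joint seat.
- seat_b (a joint): The same for coupling b.
- load_finned: Aluminium load with four round fins (35 mm across, 26 mm tall) that stands on the axis of one coupling, over its nut, and does not turn. Origin: centre of its underside, 84 mm above the table; its top is 110 mm above the table.
- load_plain: Plain slim aluminium stub (16 mm across, top 110 mm above the table) that stands on the axis of the other coupling. Origin: centre of its underside.
- wrench: Plain steel open-ended wrench, 190 mm long, 14 mm thick, 0.3 kg, lying flat on its rest. Origin: centre of its underside; x points along it to the open jaw, z up. Handle 20 mm wide, x = -95 to +36 mm; head 69 mm wide, x = +36 to +95 mm; jaw gap 43 mm wide, from its flat throat at x = +50 mm to the tips. Centre of mass near x = +10 mm.
- wrench_jaw (a point): Where the nut's axis should lie in the wrench's jaw: 75 mm ahead of its origin, at mid-thickness. Axes as the wrench.
- wrench_grip (a point): Good grip point of the wrench's handle: 30 mm behind its origin (105 mm from the jaw point), at mid-thickness; 20 mm wide. Axes as the wrench.
- rest: Black rest fixed on the table: base 170 x 50 x 6 mm with two cross bars (centred at x = -78 and +44 mm, each 14 mm thick, 50 mm wide), their tops 35 mm above the table; the fingers fit between the bars. Origin: centre of its underside; x along the wrench it carries. The wrench lies with its origin over the rest's, jaw to +x.
- bin: Bystander: open red parts bin 130 x 90 x 55 mm with brass adapters. Origin: centre of its underside.
- bottle: Bystander: small white bottle 52 mm across, 110 mm tall. Origin: centre of its underside.
- sensor: Bystander: grey power-sensor box 120 x 45 x 35 mm with a steel connector. Origin: centre of its underside.
Mind the look-alikes: they are no part of the job. There is more than one size of the wrench; the one meant has the size given above. Leave any blue look-alike of the rest alone.

How it is judged:
By the outcome, as a careful person would: the job done as asked, in the order asked, and still so for the second after the job is handed in, with the robot touching nothing.
It also fails if it takes over 72 s, if anything falls off the work surface, if the arm or the gripper's body presses on something with over 40 N, if the wrist force passes 120 N, or if a joint passes its speed limit or range.

## Working session

There is one attempt and no reset: what is moved stays moved. The work goes in short steps, each a Python script; the robot and the scene stay as the last script left them, time stands still between calls to the robot, and variables do not carry over. Pictures are saved under pics/ and viewed, at most 10 in all, crops included, and the job is handed in when it is done.

```bash
mkdir -p pics; ls
python3 - <<'E'
from cell import arm,viewer
import cv2
for n in("side","top"):
    im=viewer.read_camera(n); cv2.imwrite(f"pics/{n}0.png",im[...,::-1])
    c=viewer.get_calibration(n); print(n,c)
print(arm.current_t())
E
```

```text
pics
side {'vfov': 50.75054452430284, 'cx': 321.02458478778414, 'cy': 200.87792530291742, 'dist_coeffs': array([-0.10849467,  0.        ,  0.        ,  0.        ,  0.        ]), 'pose': array([[-0.99137784, -0.07872688,  0.10474757,  0.37451565],
       [-0.1309648 ,  0.56929142, -0.81163755,  0.79264879],
       [ 0.0042658 , -0.81835772, -0.57469335,  0.70498021],
       [ 0.        ,  0.        ,  0.        ,  1.        ]])}
top {'vfov': 51.58824367743672, 'cx': 319.6103046209062, 'cy': 201.9671689751778, 'dist_coeffs': array([-0.04980782,  0.        ,  0.        ,  0.        ,  0.        ]), 'pose': array([[-0.01372216, -0.99725611,  0.07274588,  0.4138734 ],
       [-0.99974346,  0.01499471,  0.01697593, -0.10912522],
       [-0.01802015, -0.07249427, -0.99720602,  1.12790667],
       [ 0.        ,  0.        ,  0.        ,  1.        ]])}
0.1
```

View pics/top0.png

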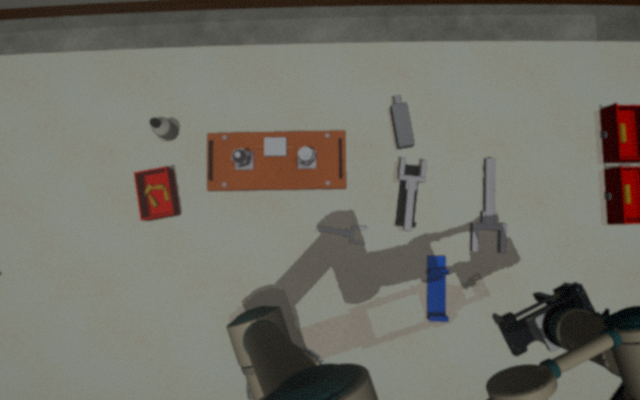

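View pics/side0.png

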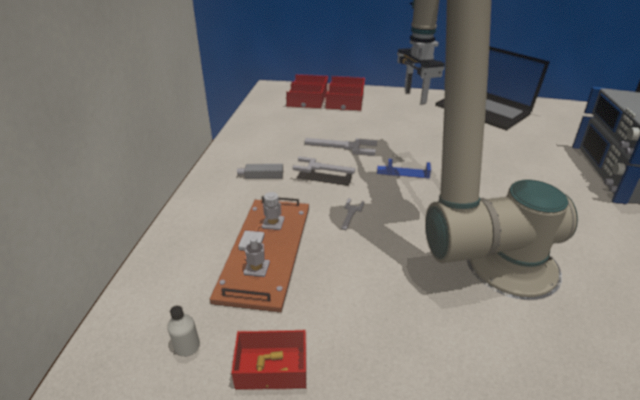

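The top view shows couplings at about (241,157) and (307,156) on the board. There are three wrench candidates: (410,190) on a black rest, (488,205) larger, and (342,230) small. The blue rest at (437,288) is a look-alike. I'll confirm with an enlarged composite.

Run:
```python
import cv2,numpy as np
t=cv2.imread("pics/top0.png");s=cv2.imread("pics/side0.png")
def cr(im,x0,y0,w,h,W,H): return cv2.resize(im[y0:y0+h,x0:x0+w],(W,H),interpolation=cv2.INTER_CUBIC)
a=np.hstack([cr(t,200,120,160,80,480,240),cr(t,380,145,107,80,320,240)])
b=np.hstack([cr(s,210,180,110,125,317,360),cr(s,235,130,161,120,483,360)])
cv2.imwrite("pics/crop0.png",np.vstack([a,b]))
```

```text
(no output)
```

View pics/crop0.png

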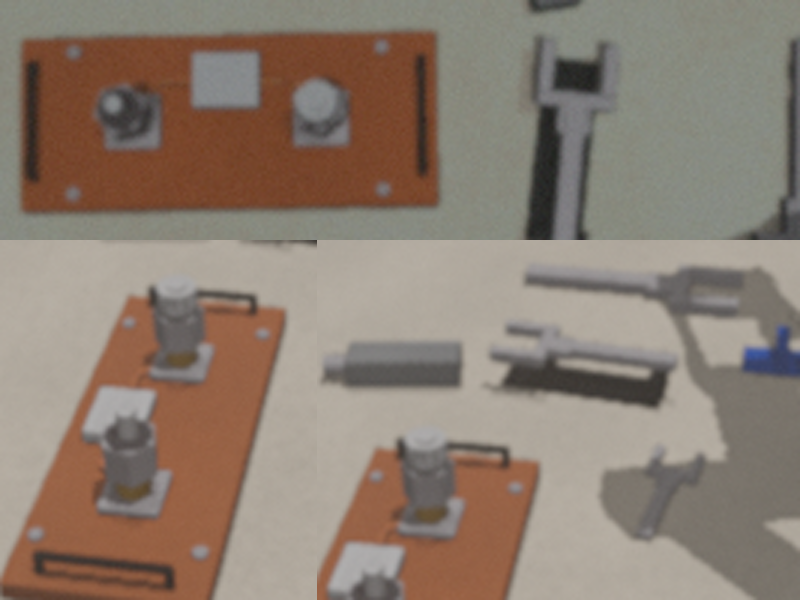

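The finned load stands on the right coupling in the top view (307,156); the plain stub is at (241,157), so it stays as is. The wrench on the black rest (410,190) looks like the 190 mm one. I'll check its length, then measure.

```bash
cat > h.py <<'E'
import cv2,numpy as np
from cell import arm,effector,kin,viewer
def cam(n):
    c=viewer.get_calibration(n); f=200/np.tan(np.radians(c["vfov"])/2)
    return np.array([[f,0,c["cx"]],[0,f,c["cy"]],[0,0,1]]),np.array(c["dist_coeffs"]),c["pose"]
def ray(n,uv):
    K,d,P=cam(n); q=cv2.undistortPoints(np.array(uv,float).reshape(-1,1,2),K,d)[:,0]
    return P[:3,3],np.c_[q,np.ones(len(q))]@P[:3,:3].T
def plane(n,uv,z):
    o,r=ray(n,uv); return o+r*((z-o[2])/r[:,2])[:,None]
def tri(u1,u2):
    o1,r1=ray("top",u1);o2,r2=ray("side",u2);r1=r1[0];r2=r2[0]
    s=np.linalg.lstsq(np.c_[r1,-r2],o2-o1,rcond=None)[0]
    a=o1+s[0]*r1;b=o2+s[1]*r2; return (a+b)/2,np.linalg.norm(a-b)
def proj(n,p):
    K,d,P=cam(n);R=P[:3,:3].T
    return cv2.projectPoints(np.array(p,float).reshape(-1,1,3),cv2.Rodrigues(R)[0],-R@P[:3,3],K,d)[0][:,0]
def Rz(a):  # tool down, tool x at world angle a
    c,s=np.cos(a),np.sin(a); return np.array([[c,s,0],[s,-c,0],[0,0,-1.]])
E
python3 - <<'E'
from h import *
t=cv2.imread("pics/top0.png");s=cv2.imread("pics/side0.png")
np.set_printoptions(precision=4,suppress=True)
# board, top view
hsv=cv2.cvtColor(t,cv2.COLOR_BGR2HSV)
m=((hsv[...,0]<18)&(hsv[...,1]>120)).astype(np.uint8);m[:,:195]=0;m[:,360:]=0
m=cv2.morphologyEx(m,cv2.MORPH_OPEN,np.ones((3,3)))
c=max(cv2.findContours(m,0,1)[0],key=cv2.contourArea);h=cv2.convexHull(c)
w=plane("top",h.reshape(-1,2),.02)[:,:2]
r=cv2.minAreaRect(w.astype(np.float32)*1000);print("board",r)
bx=cv2.boxPoints(r)/1000
# Lab maps
L=cv2.cvtColor(t,cv2.COLOR_BGR2LAB).astype(int)
for p in [(490,180),(488,165),(410,175),(412,200),(404,210),(380,180),(450,150),(307,154),(302,163)]: print(p,L[p[1],p[0]]-[0,128,128])
big=cv2.resize(t[145:240,380:515],None,fx=5.9,fy=5.9,interpolation=cv2.INTER_CUBIC)
L=cv2.cvtColor(t,cv2.COLOR_BGR2LAB)[145:240,380:515]
cv2.imwrite("pics/w1.png",big)
E
```

```text
board ((610.4462280273438, 27.112411499023438), (155.14369201660156, 372.5552673339844), 0.09247451275587082)
(490, 180) [126   1  -2]
(488, 165) [131   2  -2]
(410, 175) [98  0  0]
(412, 200) [127   2  -3]
(404, 210) [53  0  0]
(380, 180) [146  -2   7]
(450, 150) [143  -3   7]
(307, 154) [143  -1   0]
(302, 163) [81  1 -1]
```

View pics/w1.png

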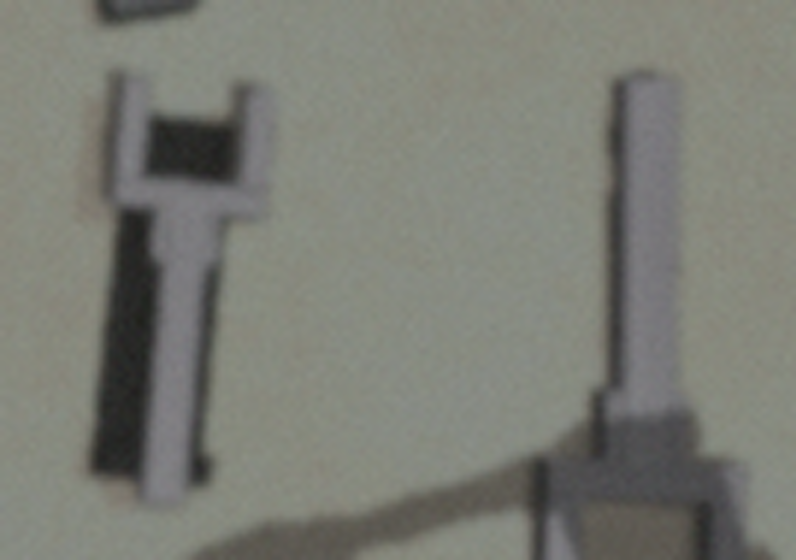

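The wrench on the black rest runs from its prongs at about (412,158) to its handle end at (408,230). That is about 71 px, or roughly 186 mm, so it fits the 190 mm description; the one at (488,205) is larger. Next I'll take precise masks in both views.

Run:
```python
from h import *
np.set_printoptions(precision=4,suppress=True)
from h import viewer
# average several frames to cut noise
def avg(n,k=8): return np.mean([viewer.read_camera(n)[...,::-1].astype(float) for _ in range(k)],0).astype(np.uint8)
I={n:avg(n) for n in("top","side")}
for n in I: cv2.imwrite(f"pics/avg_{n}.png",I[n])
S=6
def up(n,x,y,w,h): return cv2.resize(I[n][y:y+h,x:x+w],None,fx=S,fy=S,interpolation=cv2.INTER_CUBIC)
out=[]
for n,(x,y,w,h) in [("top",(390,150,45,85)),("side",(285,150,75,40)),("top",(290,138,35,35)),("side",(255,185,35,50))]:
    u=up(n,x,y,w,h);L=cv2.cvtColor(u,cv2.COLOR_BGR2LAB).astype(int)
    g=lambda c:(c.reshape(-1,2)+.5)/S-.5+[x,y]
    if w in(45,75):
        m=((L[...,2]-128<2)&(L[...,0]>105)).astype(np.uint8)
    else: m=((L[...,0]>125)&(L[...,2]-128<6)).astype(np.uint8)
    m=cv2.morphologyEx(m,cv2.MORPH_OPEN,np.ones((5,5)))
    cs=[c for c in cv2.findContours(m,0,1)[0] if cv2.contourArea(c)>150]
    cv2.drawContours(u,cs,-1,(0,255,0),1)
    for c in cs:
        a=cv2.approxPolyDP(c,9,True);print(n,x,cv2.contourArea(c),"\n",g(a).round(1).tolist())
    out.append(u)
W=np.zeros((600,800,3),np.uint8)
W[:510,:270]=out[0];W[:240,280:730]=out[1];W[250:460,280:490]=out[2];W[250:550,500:710]=out[3]
cv2.imwrite("pics/m1.png",W)
```

```text
top 390 22136.5 
 [[400.6, 157.6], [398.8, 178.9], [405.9, 179.8], [407.6, 190.1], [403.6, 228.9], [409.9, 230.1], [413.8, 191.6], [416.8, 188.6], [416.9, 181.6], [423.6, 181.1], [425.9, 160.9], [421.9, 160.1], [419.8, 176.1], [405.1, 175.2], [403.2, 173.8], [404.8, 158.8]]
side 285 9920.0 
 [[293.1, 166.1], [294.1, 168.4], [307.4, 170.2], [312.4, 167.4], [351.9, 171.9], [353.8, 170.2], [352.9, 168.1], [324.2, 164.6], [314.2, 161.8], [313.9, 158.9], [299.9, 156.8], [299.1, 159.2], [307.8, 160.4], [309.1, 165.1], [306.8, 167.1]]
side 285 179.5 
 [[352.8, 149.6], [359.4, 150.8]]
top 290 564.5 
 [[314.8, 162.1], [309.9, 166.6], [314.2, 166.4]]
top 290 4847.5 
 [[303.9, 146.4], [297.9, 153.1], [301.2, 158.6], [305.6, 159.4], [310.1, 156.9], [311.6, 150.4]]
side 255 817.0 
 [[254.6, 231.6], [254.6, 234.4], [263.2, 234.4], [261.6, 231.9]]
side 255 3113.0 
 [[283.2, 217.2], [278.4, 216.1], [278.8, 221.1], [274.2, 224.9], [262.6, 223.9], [262.1, 225.9], [279.6, 227.9]]
side 255 4259.5 
 [[262.8, 195.2], [265.4, 199.8], [271.4, 200.9], [278.9, 196.9], [277.8, 193.1], [271.1, 190.8], [265.4, 192.1]]
```

View pics/m1.png

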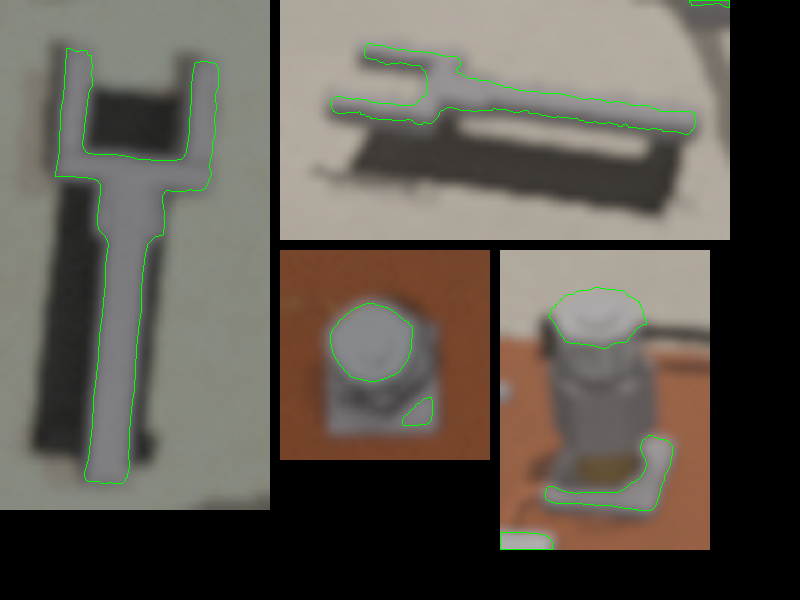

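The masks are clean. The top view gives prong tips at (402.7,158.2) and (423.9,160.5) and the handle end at (406.8,229.5). The side view gives tips at (293.6,167.2) and (299.5,158) and the end at (353.2,170). Now I'll triangulate.

Run:
```python
from h import *
np.set_printoptions(precision=4,suppress=True)
I={n:cv2.imread(f"pics/avg_{n}.png") for n in("top","side")}
for a,b,l in [((402.7,158.2),(293.6,167.2),"tipL"),((423.9,160.5),(299.5,158),"tipR"),((406.75,229.5),(353.2,170.2),"end"),((412.3,178),(310.5,164.5),"throat-ish")]:
    print(l,*tri([a],[b]))
S=6
def mask(n,x,y,w,h,k):
    u=cv2.resize(I[n][y:y+h,x:x+w],None,fx=S,fy=S,interpolation=cv2.INTER_CUBIC);L=cv2.cvtColor(u,cv2.COLOR_BGR2LAB).astype(int)
    m=((L[...,2]-128<2)&(L[...,0]>105)) if k else ((L[...,0]>125)&(L[...,2]-128<6))
    c=max(cv2.findContours(cv2.morphologyEx(m.astype(np.uint8),cv2.MORPH_OPEN,np.ones((5,5))),0,1)[0],key=lambda c:(cv2.contourArea(c)))
    return (c.reshape(-1,2)+.5)/S-.5+[x,y]
c=mask("top",390,150,45,85,1)
for z in(.045,.049):
    w=plane("top",c,z)[:,:2]*1000; r=cv2.minAreaRect(w.astype(np.float32)); print(z,"wrench rect",r)
    # handle centreline
    h=c[(c[:,1]>193)&(c[:,1]<226)]; hw=plane("top",h,z)[:,:2]
    mid=h[:,0]>406.0+(210-h[:,1])*.1
    f=[np.polyfit(hw[k][:,0],hw[k][:,1],1) for k in(mid,~mid)]; 
    f=np.mean(f,0); a=np.arctan(f[0]); print("axis yaw",a,np.degrees(a),"y at x:",f, "spread",[np.polyfit(hw[k][:,0],hw[k][:,1],1) for k in(mid,~mid)])
    d=np.array([np.cos(a),np.sin(a)]);s=w@d;n=w@[-d[1],d[0]];print("along",s.min(),s.max(),"across",n.min(),n.max())
    o=d*(s.min()+s.max())/2+np.array([-d[1],d[0]])*(n.min()+n.max())/2;print("origin",o, "tip extents", s[n>n.mean()].max())
ct=mask("top",290,138,35,26,0);(u,v),ax,_=cv2.fitEllipse(ct.astype(np.float32)*1.);print("top disc",u,v,ax)
cs=mask("side",255,185,35,25,0);e=cv2.fitEllipse(cs.astype(np.float32));print("side disc",e)
print("load top",*tri([(u,v)],[e[0]]),plane("top",[(u,v)],.11),plane("side",[e[0]],.11))
for n in I:
    x0,x1,y0,y1=(200,356,120,200) if n=="top" else (200,320,195,310)
    hsv=cv2.cvtColor(I[n],cv2.COLOR_BGR2HSV);m=((hsv[...,0]<18)&(hsv[...,1]>(120 if n=="top" else 100)))
    q=np.zeros_like(m);q[y0:y1,x0:x1]=m[y0:y1,x0:x1];q=cv2.morphologyEx(q.astype(np.uint8),cv2.MORPH_OPEN,np.ones((3,3)))
    h=cv2.convexHull(max(cv2.findContours(q,0,1)[0],key=cv2.contourArea)).reshape(-1,2)
    r=cv2.minAreaRect((plane(n,h,.02)[:,:2]*1000).astype(np.float32));print(n,"board",r)
print(proj("top",[[.6,-.058,.084],[.6,.112,.11]]))
```

```text
tipL [ 0.6046 -0.3126  0.0415] 0.0028798170919565364
tipR [ 0.5965 -0.3681  0.0439] 0.004319532157470667
end [ 0.4183 -0.3173  0.043 ] 0.0017227851928985013
throat-ish [ 0.5534 -0.3362  0.0413] 0.0010461413134302186
0.045 wrench rect ((509.6310119628906, -329.58642578125), (68.69772338867188, 189.1778564453125), 83.68159484863281)
axis yaw -0.11803695148038437 -6.763019146416499 y at x: [-0.1186 -0.2686] spread [array([-0.117 , -0.2777]), array([-0.1202, -0.2595])]
along 450.2875039151686 639.704234168637 across -301.13944707464964 -232.41198051612054
origin [ 509.7873 -329.0998] tip extents 639.2342689116625
0.049 wrench rect ((509.2772216796875, -328.7720947265625), (68.44397735595703, 188.47906494140625), 83.68157958984375)
axis yaw -0.11803695148038477 -6.763019146416522 y at x: [-0.1186 -0.2678] spread [array([-0.117 , -0.2769]), array([-0.1202, -0.2588])]
along 450.189829634845 638.9068994825386 across -300.24735710060565 -231.77375347739306
origin [ 509.433  -328.2873] tip extents 638.4386701655836
top disc 304.8284912109375 152.95816040039062 (12.710806846618652, 13.563482284545898)
side disc ((270.8232727050781, 195.74655151367188), (9.774771690368652, 15.588268280029297), 88.7020492553711)
load top [ 0.6115 -0.0565  0.1072] 0.00031446832467585455 [[ 0.6111 -0.0566  0.11  ]] [[ 0.6102 -0.0526  0.11  ]]
top board ((610.405029296875, 27.04931640625), (155.10662841796875, 372.72674560546875), 0.07536029815673828)
side board ((609.4100341796875, 37.55931091308594), (387.4615173339844, 157.67120361328125), 89.98954772949219)
[[305.9515 159.1853]
 [237.5296 158.5806]]
```

Height check: the load top triangulates to 0.107 (text 0.110). The wrench top comes out at about 0.043 (text 0.049), low because the side mask includes the front face. The nut axis is about (0.611, -0.057). Next I'll run the nut down with the fingers.

Run:
```python
from h import *
np.set_printoptions(precision=3,suppress=True)
A=np.array([.611,-.057]);print("t",arm.current_t())
q0=kin.ik([*A,.2],Rz(0));q1=kin.ik([*A,.2],Rz(-.3));print("q",q0,q1)
sgn=np.sign(q1[5]-q0[5])   # q6 sense of clockwise
q=np.array(q0,float);q[5]=-2.1*sgn
arm.set_joints(q);print("t",arm.current_t(),arm.current_eef_pos())
hit=arm.move_l([*A,.048],vel=.12,contact_N=8);print("hit",hit,arm.current_eef_pos(),arm.current_t())
if not hit:
    effector.grab(15);R=arm.current_tcp_rot()
    print("w",arm.current_grip_width(),arm.current_force(),arm.current_moment(),"y",R[:,1],"yaw",np.arctan2(R[1,0],R[0,0]),arm.current_t())
```

```text
t 0.9
q [-0.206  0.337  1.428 -0.     1.376  1.364] [-0.206  0.337  1.428 -0.     1.376  1.664]
t 3.025 [ 0.611 -0.058  0.2  ]
hit False [ 0.612 -0.057  0.049] 4.4417
w 0.04177144764199425 [-1.403  4.544  2.017] [ 0.93   0.104 -0.184] y [-0.317  0.949  0.003] yaw -2.8195512918314516 5.2917
```

Run:
```python
from h import *
np.set_printoptions(precision=2,suppress=True)
q=np.array(arm.current_joint_positions());n=0
while q[5]<2.5:
    q[5]=min(q[5]+.2,2.55) if n<8 else q[5]+.1
    arm.set_joints(q);n+=1
    R=arm.current_tcp_rot();F=arm.current_force();m=arm.current_moment()[2]
    print(n,"q6 %.2f yaw %.3f Mz %.2f w %.2f Fy %.1f Fx %.1f t %.2f"%(q[5],np.arctan2(R[1,0],R[0,0]),m,1e3*arm.current_grip_width(),F@R[:,1],F@R[:,0],arm.current_t()))
    if n>1 and abs(m)>.42: break
```

```text
1 q6 -1.90 yaw -3.016 Mz -0.21 w 39.91 Fy 1.5 Fx 2.0 t 5.60
2 q6 -1.70 yaw 3.068 Mz -0.12 w 39.80 Fy 3.5 Fx 3.5 t 5.91
3 q6 -1.50 yaw 2.870 Mz -0.14 w 39.80 Fy 3.5 Fx 4.3 t 6.22
4 q6 -1.30 yaw 2.669 Mz -0.16 w 39.87 Fy 2.3 Fx 4.5 t 6.53
5 q6 -1.10 yaw 2.469 Mz -0.17 w 40.25 Fy 2.5 Fx 4.7 t 6.83
6 q6 -0.90 yaw 2.269 Mz -0.19 w 39.89 Fy 1.8 Fx 5.8 t 7.14
7 q6 -0.70 yaw 2.069 Mz -0.17 w 40.40 Fy 1.2 Fx 6.6 t 7.45
8 q6 -0.50 yaw 1.869 Mz -0.11 w 40.00 Fy 0.4 Fx 5.9 t 7.76
9 q6 -0.40 yaw 1.769 Mz -0.14 w 40.05 Fy 0.4 Fx 5.6 t 8.01
10 q6 -0.30 yaw 1.669 Mz -0.18 w 40.00 Fy 0.2 Fx 6.4 t 8.26
11 q6 -0.20 yaw 1.570 Mz 0.23 w 40.57 Fy -0.5 Fx 4.3 t 8.51
12 q6 -0.10 yaw 1.469 Mz 0.21 w 42.19 Fy 0.9 Fx 0.9 t 8.76
13 q6 0.00 yaw 1.369 Mz 0.31 w 43.30 Fy -0.1 Fx -5.7 t 9.01
14 q6 0.10 yaw 1.270 Mz 0.37 w 44.71 Fy 0.9 Fx -8.6 t 9.26
15 q6 0.20 yaw 1.171 Mz 0.38 w 44.68 Fy 1.3 Fx -13.8 t 9.51
16 q6 0.30 yaw 1.071 Mz 0.17 w 43.90 Fy 1.5 Fx -19.4 t 9.76
17 q6 0.40 yaw 0.972 Mz 0.23 w 41.89 Fy 0.3 Fx -22.9 t 10.01
18 q6 0.50 yaw 0.873 Mz 0.29 w 40.55 Fy 1.2 Fx -27.0 t 10.26
19 q6 0.60 yaw 0.774 Mz 0.46 w 39.69 Fy 4.2 Fx -30.0 t 10.51
```

Run:
```python
from h import *
np.set_printoptions(precision=4,suppress=True)
def st(l):
    R=arm.current_tcp_rot();F=arm.current_force()
    print(l,arm.current_eef_pos(),"yaw %.3f w %.2f"%(np.arctan2(R[1,0],R[0,0]),1e3*arm.current_grip_width()),"F",F,"M",arm.current_moment(),arm.current_t())
st("held");effector.ungrasp();st("open");effector.grab(12);st("regrab")
cv2.imwrite("pics/n.png",viewer.read_camera("side")[...,::-1])
```

```text
held [ 0.5997 -0.0646  0.0479] yaw 0.774 w 39.69 F [-18.249  -23.8527  12.7465] M [-4.0256  3.5568  0.46  ] 10.5083
open [ 0.6105 -0.0556  0.0479] yaw 0.764 w 93.68 F [-0.3344 -0.2579 -0.1971] M [-0.0492 -0.0921 -0.022 ] 11.4667
regrab [ 0.6106 -0.0558  0.0479] yaw 0.763 w 42.64 F [ 1.5027 -0.9577 -0.5141] M [-0.1307 -0.1368 -0.1029] 12.3083
```

The release showed that the fingers had climbed over the hex against the stop. The nut flats should now be near yaw 0.63. I'll confirm with a regrip there and a gentle turn.

Run:
```python
from h import *
np.set_printoptions(precision=4,suppress=True)
def st(l):
    R=arm.current_tcp_rot()
    print(l,arm.current_eef_pos(),"yaw %.3f w %.2f"%(np.arctan2(R[1,0],R[0,0]),1e3*arm.current_grip_width()),"F",arm.current_force(),"Mz %.3f"%arm.current_moment()[2],arm.current_t())
effector.ungrasp();q=np.array(arm.current_joint_positions())
q[5]+=.763-.65;arm.set_joints(q);effector.grab(18);st("grab")
for i in range(5):
    q[5]+=.04;arm.set_joints(q);st(i)
    if arm.current_grip_width()>.0412:break
```

```text
grab [ 0.6106 -0.0558  0.048 ] yaw 0.650 w 40.36 F [ 1.1347 -1.2136  0.608 ] Mz -0.104 14.3917
0 [ 0.6101 -0.0561  0.048 ] yaw 0.612 w 40.36 F [-0.6568 -2.5021  1.3133] Mz -0.092 14.6417
1 [ 0.6101 -0.0562  0.048 ] yaw 0.573 w 39.77 F [-1.9194 -3.4712  1.2391] Mz 0.398 14.8917
2 [ 0.6107 -0.0557  0.048 ] yaw 0.533 w 39.85 F [-1.0447 -1.476   0.1417] Mz 0.419 15.1417
3 [ 0.6113 -0.0553  0.048 ] yaw 0.492 w 40.82 F [ 2.1729 -0.6611  0.5774] Mz 0.620 15.3917
4 [ 0.611  -0.0556  0.0481] yaw 0.452 w 41.78 F [ 0.8601 -1.3562  0.0362] Mz 0.609 15.6417
```

The nut is finger-tight: the torque rises at yaw 0.53 and the flats lie along that angle. The axis refines to (0.6107, -0.0557). Now I'll fetch the wrench.

Run:
```python
from h import *
np.set_printoptions(precision=4,suppress=True)
def st(l):
    R=arm.current_tcp_rot()
    print(l,arm.current_eef_pos(),"yaw %.3f w %.2f"%(np.arctan2(R[1,0],R[0,0]),1e3*arm.current_grip_width()),"F",arm.current_force(),"Mz %.3f"%arm.current_moment()[2],arm.current_t())
effector.ungrasp();p=arm.current_eef_pos();arm.move_l([p[0],p[1],.18],vel=.2)
G=np.array([.4796,-.3251]);R=Rz(-.115)
arm.goto([*G,.12],R);st("above")
h=arm.move_l([*G,.023],vel=.1,contact_N=10);st(h)
if not h:
    effector.grab(50);st("grab")
    arm.move_l([*G,.10],vel=.1);st("lift")
    cv2.imwrite("pics/lt.png",viewer.read_camera("top")[...,::-1]);cv2.imwrite("pics/ls.png",viewer.read_camera("side")[...,::-1])
    t=cv2.imread("pics/lt.png");s=cv2.imread("pics/ls.png")
    f=lambda im,x,y,w,h:cv2.resize(im[y:y+h,x:x+w],(400,400),interpolation=cv2.INTER_CUBIC)
    cv2.imwrite("pics/l.png",np.hstack([f(t,350,130,110,110),f(s,265,100,110,110)]))
```

```text
above [ 0.4802 -0.3244  0.12  ] yaw -0.114 w 93.95 F [ 0.7792  0.1139 -0.2218] Mz 0.001 18.55
False [ 0.4801 -0.3255  0.0236] yaw -0.115 w 94.01 F [-0.6605 -0.0304  0.2223] Mz -0.049 19.6667
grab [ 0.4795 -0.3247  0.023 ] yaw -0.115 w 19.51 F [-0.1689  1.6036  0.2697] Mz 0.032 20.8
lift [ 0.479  -0.3247  0.0993] yaw -0.115 w 19.50 F [-0.0628  0.9309 -3.4423] Mz 0.002 21.7167
```

View pics/l.png

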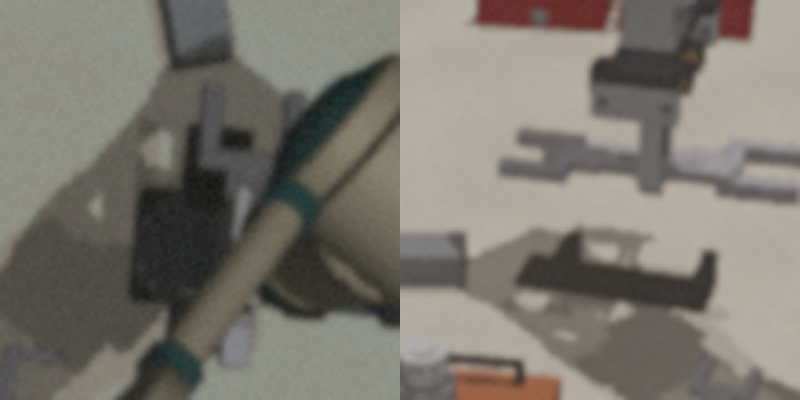

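The wrench is held level and clear of its rest (weight -3.4 N, width 19.5 mm). Now I'll slide the jaw onto the nut.

```bash
cat >> h.py <<'E'
A=np.array([.6107,-.0557])
def P(psi,r): return A-r*np.array([np.cos(psi),np.sin(psi)])
def st(l):
    R=arm.current_tcp_rot();y=np.arctan2(R[1,0],R[0,0]);F=arm.current_force()
    p=arm.current_eef_pos();d=p[:2]-A
    # clockwise tangent at the handle is tool y-opposed: -(−sin,cos)... print both components
    print(l,p.round(4),"yaw %.3f w %.2f r %.4f Fx %.1f Fy %.1f Fz %.1f Mz %.2f t %.2f"%(y,1e3*arm.current_grip_width(),np.hypot(*d),F@R[:,0],F@R[:,1],F[2],arm.current_moment()[2],arm.current_t()),flush=True)
    return y,F@R[:,0],F@R[:,1]
E
python3 - <<'E'
from h import *
psi=.53
arm.move_l([*arm.current_eef_pos()[:2],.15],vel=.2)
arm.goto([*P(psi,.185),.15],Rz(psi));st("pre")
arm.move_l([*P(psi,.185),.0485],vel=.12,contact_N=12);st("down")
h=arm.move_l([*P(psi,.106),.0485],vel=.06,contact_N=10);st(h)
t=viewer.read_camera("top")[...,::-1];s=viewer.read_camera("side")[...,::-1]
f=lambda im,x,y,w,h:cv2.resize(im[y:y+h,x:x+w],(400,400),interpolation=cv2.INTER_CUBIC)
cv2.imwrite("pics/f.png",np.hstack([f(t,265,120,100,100),f(s,240,160,100,100)]))
E
```

```text
pre [ 0.4513 -0.1498  0.1494] yaw 0.530 w 19.16 r 0.1850 Fx 0.2 Fy -1.0 Fz -3.0 Mz -0.03 t 22.96
down [ 0.4518 -0.1498  0.049 ] yaw 0.529 w 19.17 r 0.1847 Fx -0.3 Fy 0.9 Fz -3.3 Mz 0.03 t 23.95
False [ 0.5188 -0.1094  0.0485] yaw 0.530 w 19.52 r 0.1064 Fx -0.3 Fy -0.4 Fz -2.4 Mz 0.01 t 25.42
```

View pics/f.png

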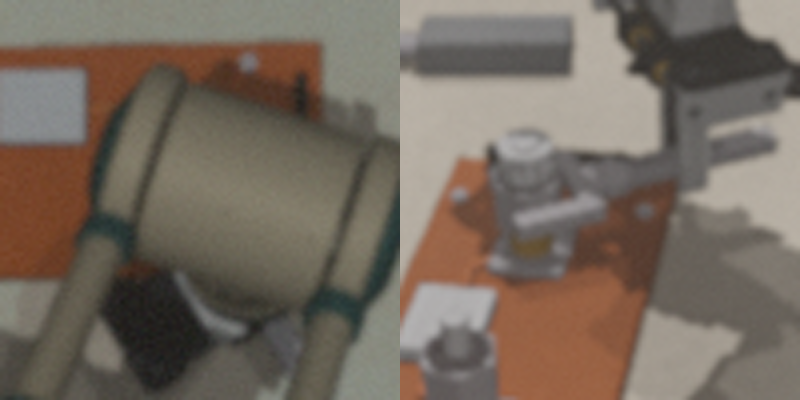

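The jaw sits around the nut with almost no force. Now I'll pull clockwise until solid.

Run:
```python
from h import *
psi=.53
for i in range(20):
    psi-=.06;p=P(psi,.1055)
    arm.move_l([*p,.0485],Rz(psi),vel=.05)
    y,fx,fy=st("%.2f"%psi);p=arm.current_eef_pos();d=A-p[:2];print("   bearing %.3f"%np.arctan2(d[1],d[0]))
    if np.hypot(fx,fy)>30: break
```

```text
0.47 [ 0.5166 -0.1037  0.0486] yaw 0.471 w 19.69 r 0.1056 Fx 0.9 Fy 0.4 Fz -3.0 Mz -0.00 t 25.79
   bearing 0.472
0.41 [ 0.5141 -0.0981  0.0486] yaw 0.412 w 19.40 r 0.1055 Fx 0.5 Fy 0.3 Fz -2.5 Mz -0.12 t 26.07
   bearing 0.414
0.35 [ 0.5127 -0.0927  0.0488] yaw 0.353 w 19.67 r 0.1047 Fx 1.2 Fy 2.8 Fz -3.9 Mz 0.16 t 26.34
   bearing 0.361
0.29 [ 0.5115 -0.0873  0.049 ] yaw 0.294 w 19.53 r 0.1041 Fx 1.9 Fy 4.3 Fz -4.5 Mz 0.40 t 26.62
   bearing 0.309
0.23 [ 0.5099 -0.0815  0.049 ] yaw 0.234 w 19.40 r 0.1040 Fx 2.1 Fy 5.5 Fz -4.0 Mz 0.40 t 26.89
   bearing 0.250
0.17 [ 0.5085 -0.0753  0.049 ] yaw 0.174 w 19.49 r 0.1041 Fx 0.6 Fy 5.2 Fz -4.5 Mz 0.45 t 27.17
   bearing 0.190
0.11 [ 0.5075 -0.0691  0.0489] yaw 0.114 w 19.73 r 0.1041 Fx 1.6 Fy 4.7 Fz -3.5 Mz 0.34 t 27.44
   bearing 0.129
0.05 [ 0.5069 -0.0628  0.0489] yaw 0.054 w 19.82 r 0.1041 Fx 2.2 Fy 6.7 Fz -3.7 Mz 0.37 t 27.72
   bearing 0.068
-0.01 [ 0.5066 -0.0565  0.0488] yaw -0.006 w 19.35 r 0.1041 Fx 1.0 Fy 5.7 Fz -4.6 Mz 0.40 t 27.99
   bearing 0.008
-0.07 [ 0.5067 -0.0502  0.0488] yaw -0.066 w 19.42 r 0.1042 Fx 2.4 Fy 6.1 Fz -3
[... 499 characters left out ...]
74
-0.37 [ 0.5152 -0.0229  0.0493] yaw -0.362 w 20.04 r 0.1009 Fx 8.5 Fy 11.6 Fz -4.5 Mz 0.83 t 29.64
   bearing -0.331
-0.43 [ 0.5179 -0.0147  0.0491] yaw -0.426 w 19.13 r 0.1015 Fx 7.3 Fy 5.0 Fz -5.2 Mz 0.37 t 29.92
   bearing -0.416
-0.49 [ 0.5213 -0.0096  0.0492] yaw -0.485 w 19.81 r 0.1006 Fx 10.4 Fy 5.0 Fz -5.7 Mz 0.35 t 30.19
   bearing -0.476
-0.55 [ 0.5224 -0.0011  0.0488] yaw -0.549 w 19.58 r 0.1038 Fx 5.3 Fy -0.3 Fz -3.1 Mz -0.13 t 30.47
   bearing -0.554
-0.61 [0.5256 0.0042 0.0488] yaw -0.608 w 19.72 r 0.1041 Fx 5.4 Fy -0.0 Fz -4.1 Mz -0.16 t 30.74
   bearing -0.614
-0.67 [0.5284 0.0096 0.0486] yaw -0.667 w 19.64 r 0.1051 Fx 4.8 Fy -0.2 Fz -2.5 Mz -0.10 t 31.02
   bearing -0.671
```

The torque ran steady near 1.1 N m over about 0.45 rad, then climbed from yaw -0.13 to about 2 N m (solid) before the wrench slipped. I'll look before moving.

Run:
```python
from h import *
t=viewer.read_camera("top")[...,::-1];s=viewer.read_camera("side")[...,::-1]
cv2.imwrite("pics/gt.png",t);cv2.imwrite("pics/gs.png",s)
f=lambda im,x,y,w,h:cv2.resize(im[y:y+h,x:x+w],(400,400),interpolation=cv2.INTER_CUBIC)
cv2.imwrite("pics/g.png",np.hstack([f(t,250,120,100,100),f(s,235,165,90,90)]))
st("now")
```

```text
now [0.5284 0.0096 0.0487] yaw -0.668 w 19.35 r 0.1051 Fx 5.2 Fy -0.3 Fz -3.5 Mz -0.03 t 31.12
```

View pics/g.png

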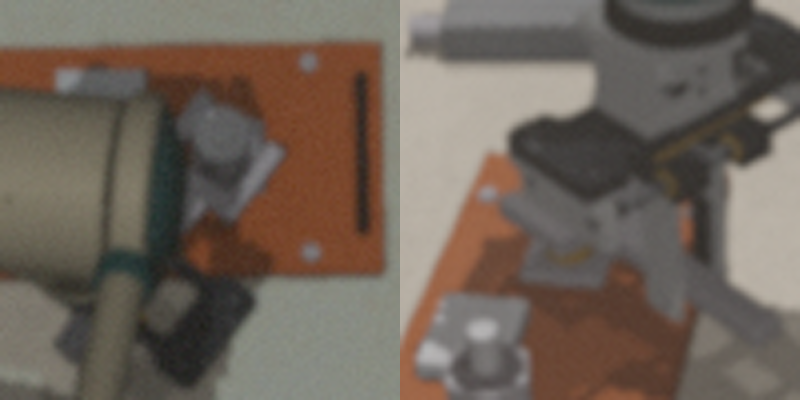

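The jaw is still around the nut. It must have cammed over a corner at about 2 N m and let the nut spring back some. Going on from this yaw would exceed the joint 6 range, so I'll withdraw, refit 60° earlier, and re-tighten with a lower torque limit.

Run:
```python
from h import *
z=.0485;a=-.667
arm.move_l([*P(a,.185),z],vel=.08,contact_N=25);st("out")
arm.move_l([*P(-.13,.19),z],Rz(-.13),vel=.2)
arm.move_l([*P(.38,.185),z],Rz(.38),vel=.2);st("pre")
I=[viewer.read_camera("side")[...,::-1] for _ in range(3)]
im=np.mean(I,0).astype(np.uint8);cv2.imwrite("pics/ns.png",im)
cv2.imwrite("pics/nz.png",cv2.resize(im[180:240,240:340],(800,480),interpolation=cv2.INTER_CUBIC))
```

```text
out [0.4661 0.0586 0.0487] yaw -0.670 w 19.24 r 0.1843 Fx 0.5 Fy -0.8 Fz -3.2 Mz -0.02 t 32.26
pre [ 0.4387 -0.1235  0.0483] yaw 0.379 w 19.72 r 0.1849 Fx 0.0 Fy 0.3 Fz -4.4 Mz 0.00 t 33.74
```

View pics/nz.png

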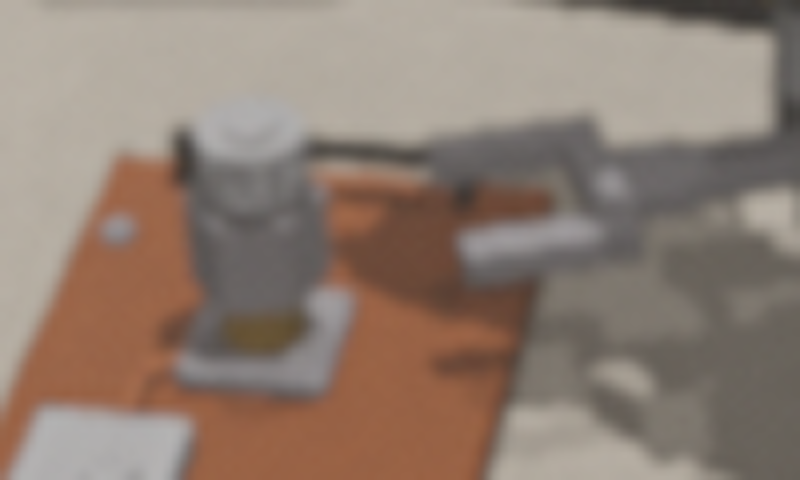

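The nut is clear: a flat faces the camera, which puts its yaw at about 0.2 to 0.25 (mod 60°), slightly backed off. I'll refit at 0.25 and pull on with a torque limit.

Run:
```python
from h import *
z=.0485;psi=.25
arm.move_l([*P(psi,.185),z],Rz(psi),vel=.15)
h=arm.move_l([*P(psi,.1055),z],vel=.06,contact_N=9);st(h)
r=np.hypot(*(arm.current_eef_pos()[:2]-A))
if r<.109:
  for i in range(18):
    psi-=.04;arm.move_l([*P(psi,.1045),z],Rz(psi),vel=.04)
    y,fx,fy=st("%.2f"%psi);T=fy*.105+arm.current_moment()[2];print("    T %.2f"%T)
    if T>1.65: break
```

```text
False [ 0.508  -0.0818  0.0485] yaw 0.250 w 19.39 r 0.1060 Fx -0.3 Fy -0.1 Fz -3.0 Mz 0.01 t 35.67
0.21 [ 0.5082 -0.0775  0.0485] yaw 0.211 w 19.34 r 0.1048 Fx 0.2 Fy -0.0 Fz -3.0 Mz 0.01 t 35.93
    T 0.01
0.17 [ 0.5076 -0.0735  0.0485] yaw 0.172 w 19.31 r 0.1047 Fx -0.2 Fy -0.5 Fz -2.9 Mz 0.03 t 36.19
    T -0.02
0.13 [ 0.507  -0.0694  0.0485] yaw 0.132 w 19.31 r 0.1046 Fx 0.3 Fy 0.2 Fz -2.5 Mz 0.02 t 36.45
    T 0.04
0.09 [ 0.5066 -0.0652  0.0485] yaw 0.092 w 19.66 r 0.1045 Fx 0.1 Fy 1.3 Fz -2.5 Mz 0.00 t 36.71
    T 0.13
0.05 [ 0.5064 -0.0611  0.0485] yaw 0.052 w 19.36 r 0.1045 Fx -0.2 Fy -0.2 Fz -3.3 Mz 0.05 t 36.97
    T 0.03
0.01 [ 0.5062 -0.057   0.0485] yaw 0.012 w 19.35 r 0.1045 Fx 0.4 Fy 0.9 Fz -3.1 Mz -0.07 t 37.23
    T 0.02
-0.03 [ 0.5064 -0.0529  0.0486] yaw -0.028 w 19.68 r 0.1043 Fx 0.3 Fy 1.0 Fz -3.1 Mz -0.02 t 37.48
    T 0.09
-0.07 [ 0.5069 -0.049   0.0486] yaw -0.068 w 19.58 r 0.1040 Fx 0.3 Fy 1.5 Fz -3.1 Mz 0.07 t 37.74
    T 0.23
-0.11 [ 0.5077 -0.0452  0.0487] yaw -0.107 w 19.51 r 0.1035 Fx 2.7 Fy 4.4 Fz -4.4 Mz 0.21 t 38.00
    T 0.67
-0.15 [ 0.5086 -0.0417  0.0488] yaw -0.147 w 19.96 r 0.1030 Fx 3.7 Fy 5.3 Fz -4.2 Mz 0.36 t 38.26
    T 0.92
-0.19 [ 0.5096 -0.0383  0.0489] yaw -0.186 w 19.58 r 0.1025 Fx 4.0 Fy 8.2 Fz -3.6 Mz 0.43 t 38.52
    T 1.29
-0.23 [ 0.5108 -0.0351  0.049 ] yaw -0.225 w 19.54 r 0.1020 Fx 5.0 Fy 9.9 Fz -2.7 Mz 0.60 t 38.77
    T 1.64
-0.27 [ 0.512  -0.0319  0.0491] yaw -0.264 w 19.24 r 0.1015 Fx 5.7 Fy 11.2 Fz -4.6 Mz 0.74 t 39.03
    T 1.91
```

The load climbed linearly through 1.9 N m at the same angle as before with no plateau, so the coupling is solid. I'll back off within the jaw play, withdraw straight, and go to the earlier lift pose to check for slip in the hand.

Run:
```python
from h import *
z=.0485
for psi in(-.15,-.04,0.0): arm.move_l([*P(psi,.1055),z],Rz(psi),vel=.05);st(psi)
arm.move_l([*P(0.,.19),z],vel=.08);st("out")
arm.move_l([*P(0.,.19),.13],vel=.2)
R=Rz(-.115);arm.goto([.4796,-.3251,.13],R);arm.move_l([.4796,-.3251,.10],R,vel=.1);st("over")
s=np.mean([viewer.read_camera("side")[...,::-1].astype(float) for _ in range(3)],0).astype(np.uint8);cv2.imwrite("pics/ls2.png",s)
a=cv2.imread("pics/ls.png")
for x,y,w,h,l in[(285,130,35,25,"head"),(350,130,30,25,"tail")]:
    A1,A2=[cv2.resize(cv2.cvtColor(i[y:y+h,x:x+w],cv2.COLOR_BGR2GRAY),None,fx=4,fy=4,interpolation=cv2.INTER_CUBIC) for i in(a,s)]
    m=cv2.matchTemplate(A2,A1[16:-16,16:-16],cv2.TM_CCOEFF_NORMED);_,v,_,p=cv2.minMaxLoc(m);print(l,v,(np.array(p)-16)/4)
f=lambda im,x,y,w,h:cv2.resize(im[y:y+h,x:x+w],(400,300),interpolation=cv2.INTER_CUBIC)
```

```text
-0.15 [ 0.5103 -0.0406  0.0492] yaw -0.150 w 19.31 r 0.1015 Fx 7.8 Fy 1.3 Fz -6.2 Mz 0.02 t 39.43
-0.04 [ 0.5093 -0.0519  0.0491] yaw -0.040 w 19.56 r 0.1014 Fx 7.4 Fy 1.1 Fz -7.0 Mz 0.02 t 39.82
0.0 [ 0.5092 -0.0559  0.0491] yaw -0.000 w 19.72 r 0.1015 Fx 6.3 Fy 0.7 Fz -5.4 Mz 0.03 t 40.07
out [ 0.4215 -0.0559  0.0486] yaw -0.000 w 19.83 r 0.1892 Fx -0.1 Fy -0.3 Fz -3.8 Mz 0.03 t 41.27
over [ 0.4797 -0.324   0.1   ] yaw -0.114 w 19.61 r 0.2986 Fx 0.3 Fy 0.1 Fz -2.4 Mz -0.06 t 43.35
head 0.9798991680145264 [-1.25  1.25]
tail 0.9863752126693726 [0. 0.]
```

Slip in the hand is only about 1 px at the head (~2–3 mm forward), so I'll set the wrench back 2 mm and place it on the rest.

Run:
```python
from h import *
G=np.array([.4796,-.3251])-.002*np.array([np.cos(.115),-np.sin(.115)])
arm.move_l([*G,.035],vel=.1)
h=arm.move_l([*G,.0225],vel=.03,contact_N=6);st(h)
effector.ungrasp();st("open")
arm.move_l([*G,.16],vel=.15)
arm.goto([.3,-.5,.25],Rz(-1.2));st("away")
t=viewer.read_camera("top")[...,::-1];s=viewer.read_camera("side")[...,::-1]
cv2.imwrite("pics/et.png",t);cv2.imwrite("pics/es.png",s)
f=lambda im,x,y,w,h,W,H:cv2.resize(im[y:y+h,x:x+w],(W,H),interpolation=cv2.INTER_CUBIC)
cv2.imwrite("pics/e.png",np.vstack([np.hstack([f(t,200,120,100,75,400,300),f(t,290,120,150,112,400,300)]),np.hstack([f(s,230,130,150,112,400,300),f(s,245,185,50,38,400,300)])]))
```

```text
True [ 0.4779 -0.325   0.0237] yaw -0.115 w 19.53 r 0.3002 Fx -0.1 Fy -0.1 Fz 3.1 Mz 0.05 t 44.72
open [ 0.4768 -0.3242  0.023 ] yaw -0.115 w 94.06 r 0.3001 Fx -0.5 Fy -0.3 Fz -0.6 Mz -0.00 t 45.92
away [ 0.3005 -0.4991  0.2491] yaw -1.199 w 94.00 r 0.5412 Fx -0.1 Fy -0.6 Fz 0.3 Mz 0.01 t 48.02
```

View pics/e.png

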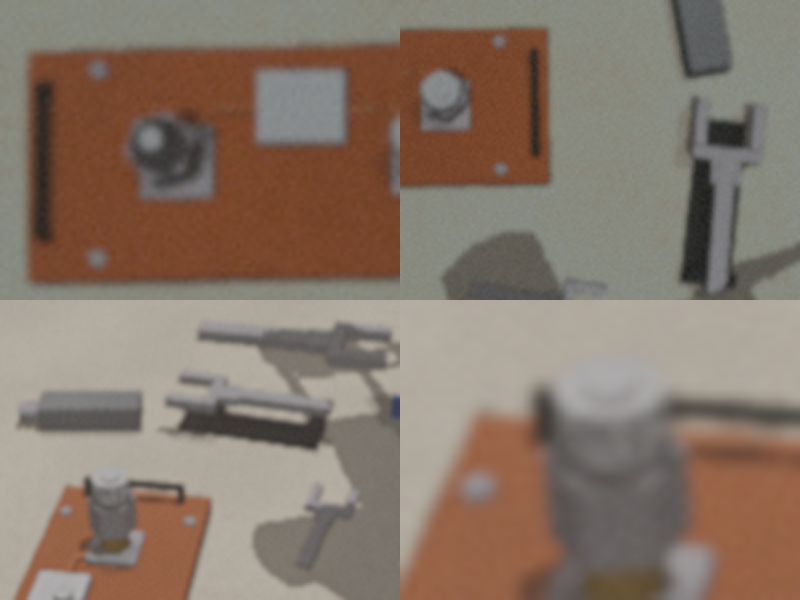

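The final views show the wrench back on its black rest at about (410,190), the finned coupling standing with the plain one untouched at (241,157), and the bystanders in place. Handing in.

```bash
python3 -c "
from cell import arm
print(arm.finish_job())"
```

```text
the job is handed in; nothing more can be done
None
```

I tightened the finned coupling finger-tight, then pulled it up solid with the wrench (about 1.9 N m; the jaw slipped once and I refitted it), put the wrench back on its rest, left the other coupling alone, and handed the job in at about 48 s, without re-checking the nut's tightness after taking the wrench off.

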